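# Press home the caps on the black valve cover

## Robot

A 6-joint arm with a two-finger parallel gripper is mounted at the origin on the work surface. World frame = base frame: x ahead of the robot, y to its left, z up, the work surface at z = 0. Lengths are in m, angles in rad, forces in N, time in s.
With the tool pointing down it reaches from about 0.375 to 0.9 m from the base axis. Payload 3.1 kg.
Tool frame: the origin (TCP) lies at the very end of the fingers, on their centre line; the grasp point (between the pads) lies 19 mm behind it; z points along the fingers, y is the direction in which the jaws open and shut (so a half turn about z gives the same grasp; the last joint's range is limited). The gripper opens to 85 mm and grips with 20 to 120 N. Pads are 22 mm wide; open, the fingers measure 114 mm over their backs; the gripper's body (76 mm by 85 mm) begins 54 mm behind the grasp point. The pads swing forward as they close: fully open they stand 13 mm farther back than shut.
Start: joints at [-1.286, 0.527, 1.433, -0, 1.181, -0.178], TCP at [0.279, -0.559, 0.231] pointing down, gripper open.
Joint ranges: [-3.08, 3.08], [-0.75, 2.2], [0.22, 2.44], [-1.43, 4.57], [0, 2.65], [-2.85, 2.85]. Speed limits (rad/s): [2.79, 2.79, 3.14, 3.14, 3.14, 3.14].

## Interface

Orientations are given as a unit quaternion [x, y, z, w].
In Python, from station import manip gives the robot as it stands.
- The arm moves only by the tool send_rows, never from a script. Its argument "motion" is a list of rows, each an object with "gripper": the finger opening in mm, from 0 to 85.4; "travel": the shift along the tool's x, y, z in mm, a list of three; "rotation": the turn, a rotation vector about the tool's x, y, z in degrees, a list of three. In form: [{"gripper": gripper, "travel": [x, y, z], "rotation": [ax, ay, az]}, ...]. A call has 1 to 12 rows; each row shifts and turns the commanded pose from where the row before left it, along the tool's axes as they then stand; what a row does not reach is not made up. A row lasts 1/12 s, in which the tool goes at most 41.7 mm and 7.16 degrees, less where a joint would pass 70% of its speed; a pose out of reach is approached as far as the arm can. A call is refused whole if a number of a shift passes 41.7 or a number of a turn 7.16, either way. A call with a gripper value outside its range is refused whole. The fingers move at their own pace and stop on an object; "newtons" is the grip in N (left out, the last holds). Time passes only in rows, so rows that do not move let the fingers close. It gives the time, the measured TCP pose, the force and the opening at its end, in the units of the state.
- manip.sense(): the state, without advancing time (a new reading comes with each control period).
- manip.snapshot(name): name is "side" or "top" or "wrist"; returns the picture (420x560x3 uint8, red, green, blue); there is no depth.
- manip.calibration(name): a dict with "fx", "fy", "cx", "cy" (pixels), "cam_to_world" (4x4, takes a point from camera to world coordinates). Camera axes: x right, y down, z forward; pixel columns grow to the right and rows downward; lengths in m; the calibration is good to about 2 mm. A picture is of the moment at which its call begins: read the wrist's pose just before it. calibration takes no time and is no camera call; for the wrist camera it gives the pose at the moment of the call.
- manip.sign_off(): hands the job in, once; it reports no verdict.
The state is a dict: "t": time; "q": joint angles; "qd": joint speeds; "tau": joint torques, N m; "tcp_pos": TCP position; "tool_rot": TCP orientation; "force": force on the tool from outside, world axes, zero at the start; "ft_torque": the same for the moment, N m; "finger_gap": opening from 0.0 (shut) to 1.0 (fully open).
Only numpy, scipy, OpenCV 4.12 (cv2) and the standard library are available. Lean on these libraries where they do the work, as an engineer would, in place of code of your own. Each camera call takes 0.05 s, during which the arm holds its last target. There are 200 camera calls.

## Task

The two caps on the black valve cover, the yellow oil filler cap and the red breather plug, are only half pushed in. Press each one straight down until it is fully home against its collar. Leave the yellow cap on the grey valve cover standing up as it is: it has to come out again.

Things in the scene. Friction and masses are not known exactly. Their poses are not given: they have to be found in the camera images.
- black_cover: Black engine valve cover, fixed to the bench: 340 mm long (its x), 130 mm wide (its y), flat top 75 mm above the bench. Origin at the centre of its underside, z up. The filler cap sits on its centre line at x = -85 mm, the breather plug at x = +85 mm.
- filler_top (a point): Centre of the flat top face of the yellow oil filler cap of the black cover: a round push-in cap, 56 mm in diameter and 14 mm thick, with a white sleeve that shows under it while it stands up. It slides only straight down, stays where it is left and needs about 6 N to move. It starts 8 to 14 mm too high; fully home it meets a solid stop with this point 97 mm above the bench.
- breather_top (a point): Centre of the flat top face of the red breather plug of the black cover: round, 42 mm in diameter and 20 mm thick, with a white sleeve likewise. It slides only straight down, stays where it is left and needs about 6 N to move. It starts 8 to 14 mm too high; fully home it meets a solid stop with this point 100 mm above the bench.
- grey_cap_top (a point): Centre of the flat top face of the yellow cap of the bare grey valve cover, alike in size to the black one and lying beside it on either side. This cap looks the same as the black cover's filler cap and also stands 8 to 14 mm up; it is to be left alone. (Another yellow cap lies loose on the bench and plays no part.)

How it is judged:
At the end, for the whole second after the job is handed in: The yellow filler cap and the red breather plug of the black cover are both within 3 mm of fully home, and the grey cover's yellow cap is within 4 mm of where it stood at the start (z of filler_top in the frame of black_cover below 0.1 m and z of breather_top in the frame of black_cover below 0.103 m and distance of grey_cap_top from where it was at the start of the episode below 0.004 m); the robot touches nothing.
It fails at once if the grey cover's cap is pushed down by more than 4 mm (distance of grey_cap_top from where it was at the start of the episode above 0.004 m).
It also fails if it takes over 35 s, if anything falls off the work surface, if the arm or the gripper's body presses on something with over 40 N, if the wrist force passes 120 N, or if a joint passes its speed limit or range.

## Working session

There is one attempt and no reset: what is moved stays moved. The work goes in short steps, Python scripts to look and compute and a tool call to move; the robot and the scene stay as the last step left them, time stands still between calls to the robot, and variables do not carry over. Pictures are saved under pics/ and viewed, about 8 in all and at most 12, crops included, and the job is handed in when it is done.

Besides the shell and the picture viewer there is one more tool, called after ">>>" as name(argument=value, ...) on one line, values as JSON. send_rows: Moves the arm, as the interface text tells. Its arguments: {"type":"object","properties":{"motion":{"type":"array","items":{"type":"object","properties":{"gripper":{"type":"number"},"travel":{"type":"array","items":{"type":"number"}},"rotation":{"type":"array","items":{"type":"number"}}}}},"newtons":{"type":"number"}},"required":["motion"]}

```bash
mkdir -p pics; python3 - <<'E'
from station import manip
import cv2,numpy as np
for n in("top","side"):
    cv2.imwrite(f"pics/{n}0.png",manip.snapshot(n)[:,:,::-1])
    c=manip.calibration(n);print(n,c["fx"],c["fy"],c["cx"],c["cy"]);print(np.round(c["cam_to_world"],4))
s=manip.sense();print(s["t"],s["tcp_pos"],s["tool_rot"],s["force"])
E
```

```text
top 485.81929653499594 485.81929653499594 281.87642583023234 208.032469943039
[[-9.000e-04 -9.964e-01  8.470e-02  4.910e-01]
 [-9.998e-01  2.500e-03  1.890e-02 -2.100e-02]
 [-1.900e-02 -8.470e-02 -9.962e-01  8.159e-01]
 [ 0.000e+00  0.000e+00  0.000e+00  1.000e+00]]
side 413.7080116094319 413.7080116094319 277.2020604998858 210.86847763621776
[[-0.9387 -0.2337  0.2536  0.3667]
 [-0.3441  0.5855 -0.734   0.5528]
 [ 0.0231 -0.7763 -0.63    0.5655]
 [ 0.      0.      0.      1.    ]]
0.1 [ 0.27886949 -0.55861777  0.2304086 ] [ 9.73347825e-01  2.29331690e-01 -5.55190181e-05 -9.92612854e-04] [ 1.67105135  0.42964266 -0.33513332]
```

View pics/top0.png

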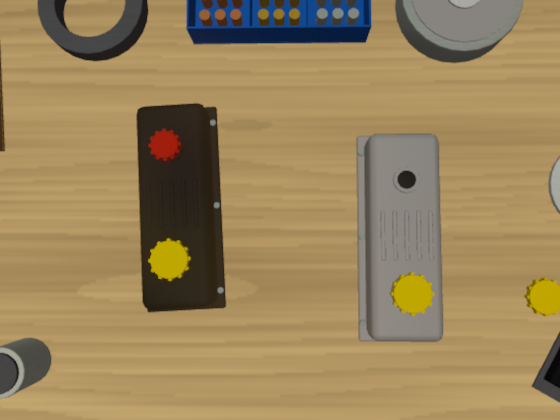

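View pics/side0.png

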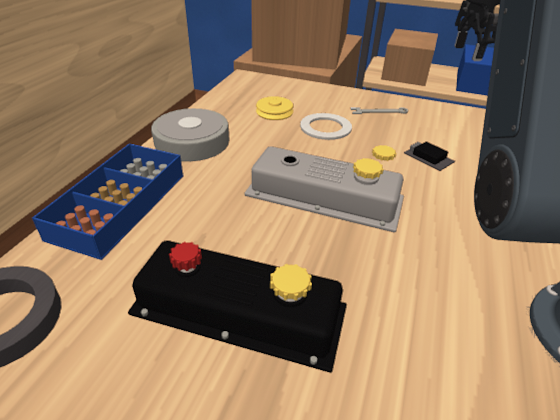

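Top view: the black cover is at left, with the red plug at about (165,145) and the yellow filler at (169,260). The grey cover's cap is at (413,294) and the loose cap at (545,297). Side view: red is at about (186,256), filler at (291,282) and the grey cap at (368,168). Next I triangulate.

```bash
cat > h.py <<'E'
from station import manip
import cv2,numpy as np
from scipy.spatial.transform import Rotation as R
def blobs(im):
    h=cv2.cvtColor(im,cv2.COLOR_RGB2HSV); out={}
    for k,m in dict(red=cv2.inRange(h,(0,150,60),(8,255,255))|cv2.inRange(h,(172,150,60),(180,255,255)),
                    yel=cv2.inRange(h,(22,190,110),(32,255,255))).items():
        n,_,s,c=cv2.connectedComponentsWithStats(m)
        out[k]=[(np.round(c[i],1),s[i].tolist()) for i in range(1,n) if s[i][4]>150]
    return out
def ray(cal,p):
    T=np.array(cal["cam_to_world"]);d=T[:3,:3]@[(p[0]-cal["cx"])/cal["fx"],(p[1]-cal["cy"])/cal["fy"],1]
    return T[:3,3],d/np.linalg.norm(d)
def plane(cal,p,z):
    o,d=ray(cal,p);return o+d*(z-o[2])/d[2]
def tri(r1,r2):
    A=np.stack([r1[1],-r2[1]],1);t=np.linalg.lstsq(A,r2[0]-r1[0],rcond=None)[0]
    a=r1[0]+t[0]*r1[1];b=r2[0]+t[1]*r2[1];return (a+b)/2,np.linalg.norm(a-b)
E
python3 - <<'E'
from h import *
ims={n:cv2.imread(f"pics/{n}0.png")[:,:,::-1].copy() for n in("top","side")}
for n in ims: print(n,{k:[(c.tolist(),s) for c,s in v] for k,v in blobs(ims[n]).items()})
ct,cs=manip.calibration("top"),manip.calibration("side")
for nm,p,z in(("red",(165,145),.111),("fil",(169,260),.108),("grey",(413,294),.108)):
    print(nm,plane(ct,p,z).round(4))
for nm,p,q in(("red",(165,145),(186,254)),("fil",(169,260),(291,280)),("grey",(413,294),(368,167))):
    print(nm,tri(ray(ct,p),ray(cs,q)))
s=manip.sense();print(R.from_quat(s["tool_rot"]).as_matrix().round(4))
E
```

```text
top {'red': [([164.9, 145.0], [148, 128, 35, 35, 840])], 'yel': [([168.8, 259.2], [148, 238, 43, 43, 1277]), ([411.9, 293.4], [391, 273, 43, 42, 1269]), ([543.8, 296.4], [525, 278, 35, 38, 1025])]}
side {'red': [([184.9, 255.8], [169, 242, 33, 29, 719])], 'yel': []}
red [0.6449 0.1653 0.111 ]
fil [0.4756 0.1569 0.108 ]
grey [ 0.427  -0.1955  0.108 ]
red (array([0.64726327, 0.16753941, 0.10360389]), np.float64(0.0014911975987640636))
fil (array([0.47687725, 0.15834339, 0.10357706]), np.float64(0.002765121512326816))
grey (array([ 0.4275766 , -0.19746109,  0.09875097]), np.float64(0.002870747642642904))
[[ 8.948e-01  4.464e-01 -6.000e-04]
 [ 4.464e-01 -8.948e-01  1.900e-03]
 [ 3.000e-04 -2.000e-03 -1.000e+00]]
```

>>> send_rows(motion=[{"gripper": 0, "travel": [20.7, -23, 0], "rotation": [0, 0, 0]}, {"gripper": 0, "travel": [20.7, -23, 0], "rotation": [0, 0, 0]}, {"gripper": 0, "travel": [20.7, -23, 0], "rotation": [0, 0, 0]}, {"gripper": 0, "travel": [20.7, -23, 0], "rotation": [0, 0, 0]}, {"gripper": 0, "travel": [20.7, -23, 0], "rotation": [0, 0, 0]}, {"gripper": 0, "travel": [20.7, -23, 0], "rotation": [0, 0, 0]}, {"gripper": 0, "travel": [20.7, -23, 0], "rotation": [0, 0, 0]}, {"gripper": 0, "travel": [20.7, -23, 0], "rotation": [0, 0, 0]}, {"gripper": 0, "travel": [20.7, -23, 0], "rotation": [0, 0, 0]}, {"gripper": 0, "travel": [20.7, -23, 0], "rotation": [0, 0, 0]}, {"gripper": 0, "travel": [20.7, -23, 0], "rotation": [0, 0, 0]}, {"gripper": 0, "travel": [20.7, -23, 0], "rotation": [0, 0, 0]}])

```text
t: 1.1
tcp_pos: [0.378, -0.1997, 0.2311]
tool_rot: [0.973, 0.229, -0.0, -0.0]
force: [0.3, 1.0, -0.2]
finger_gap: -0.0
```

>>> send_rows(motion=[{"gripper": 0, "travel": [20.7, -23, 0], "rotation": [0, 0, 0]}, {"gripper": 0, "travel": [20.7, -23, 0], "rotation": [0, 0, 0]}, {"gripper": 0, "travel": [20.7, -23, 0], "rotation": [0, 0, 0]}, {"gripper": 0, "travel": [20.7, -23, 0], "rotation": [0, 0, 0]}, {"gripper": 0, "travel": [20.7, -23, 0], "rotation": [0, 0, 0]}, {"gripper": 0, "travel": [20.7, -23, 0], "rotation": [0, 0, 0]}, {"gripper": 0, "travel": [20.7, -23, 0], "rotation": [0, 0, 0]}, {"gripper": 0, "travel": [20.7, -23, 0], "rotation": [0, 0, 0]}, {"gripper": 0, "travel": [20.7, -23, 0], "rotation": [0, 0, 0]}, {"gripper": 0, "travel": [20.7, -23, 0], "rotation": [0, 0, 0]}, {"gripper": 0, "travel": [20.7, -23, 0], "rotation": [0, 0, 0]}, {"gripper": 0, "travel": [20.7, -23, 0], "rotation": [0, 0, 0]}])

```text
t: 2.1
tcp_pos: [0.477, 0.1581, 0.231]
tool_rot: [0.973, 0.23, -0.0, -0.0]
force: [0.8, 0.2, 0.3]
finger_gap: -0.004
```

>>> send_rows(motion=[{"gripper": 0, "travel": [0, 0, 17], "rotation": [0, 0, 0]}, {"gripper": 0, "travel": [0, 0, 17], "rotation": [0, 0, 0]}, {"gripper": 0, "travel": [0, 0, 17], "rotation": [0, 0, 0]}, {"gripper": 0, "travel": [0, 0, 17], "rotation": [0, 0, 0]}, {"gripper": 0, "travel": [0, 0, 17], "rotation": [0, 0, 0]}, {"gripper": 0, "travel": [0, 0, 15], "rotation": [0, 0, 0]}, {"gripper": 0, "travel": [0, 0, 0], "rotation": [0, 0, 0]}, {"gripper": 0, "travel": [0, 0, 0], "rotation": [0, 0, 0]}])

```text
t: 2.77
tcp_pos: [0.4765, 0.1564, 0.1306]
tool_rot: [0.973, 0.229, -0.001, -0.0]
force: [0.7, 0.4, 0.1]
finger_gap: -0.001
```

```bash
python3 - <<'E'
from h import *
a=manip.snapshot("side");
cv2.imwrite("pics/a1.png",cv2.resize(a[180:380,120:380],None,fx=3,fy=3)[:,:,::-1])
E
```

```text
(no output)
```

View pics/a1.png

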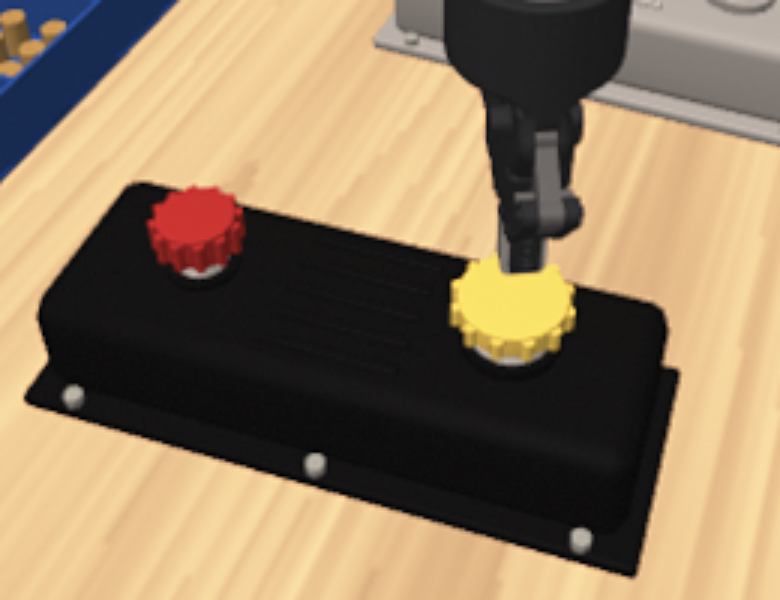

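The side crop shows the shut fingertips just above the middle of the yellow filler, around (520,270), with the white sleeves of both caps showing. Pressing down now.

>>> send_rows(motion=[{"gripper": 0, "travel": [0, 0, 6], "rotation": [0, 0, 0]}, {"gripper": 0, "travel": [0, 0, 6], "rotation": [0, 0, 0]}, {"gripper": 0, "travel": [0, 0, 3], "rotation": [0, 0, 0]}, {"gripper": 0, "travel": [0, 0, 3], "rotation": [0, 0, 0]}, {"gripper": 0, "travel": [0, 0, 3], "rotation": [0, 0, 0]}, {"gripper": 0, "travel": [0, 0, 3], "rotation": [0, 0, 0]}, {"gripper": 0, "travel": [0, 0, 3], "rotation": [0, 0, 0]}, {"gripper": 0, "travel": [0, 0, 2], "rotation": [0, 0, 0]}, {"gripper": 0, "travel": [0, 0, 0], "rotation": [0, 0, 0]}])

```text
t: 3.57
tcp_pos: [0.4772, 0.1565, 0.1024]
tool_rot: [0.973, 0.229, 0.0, 0.0]
force: [0.2, -0.1, 1.4]
finger_gap: 0.002
```

>>> send_rows(motion=[{"gripper": 0, "travel": [0, 0, 1], "rotation": [0, 0, 0]}, {"gripper": 0, "travel": [0, 0, 1], "rotation": [0, 0, 0]}, {"gripper": 0, "travel": [0, 0, 1], "rotation": [0, 0, 0]}, {"gripper": 0, "travel": [0, 0, 1], "rotation": [0, 0, 0]}])

```text
t: 3.9
tcp_pos: [0.4772, 0.1565, 0.0987]
tool_rot: [0.973, 0.229, 0.0, 0.0]
force: [-0.8, 0.1, 5.9]
finger_gap: -0.001
```

>>> send_rows(motion=[{"gripper": 0, "travel": [0, 0, 1], "rotation": [0, 0, 0]}, {"gripper": 0, "travel": [0, 0, 1], "rotation": [0, 0, 0]}, {"gripper": 0, "travel": [0, 0, 0], "rotation": [0, 0, 0]}])

```text
t: 4.15
tcp_pos: [0.4772, 0.1565, 0.097]
tool_rot: [0.973, 0.229, 0.0, 0.0]
force: [-1.5, -0.0, 6.2]
finger_gap: 0.002
```

>>> send_rows(motion=[{"gripper": 0, "travel": [0, 0, 0.7], "rotation": [0, 0, 0]}, {"gripper": 0, "travel": [0, 0, 0], "rotation": [0, 0, 0]}])

```text
t: 4.32
tcp_pos: [0.4773, 0.1565, 0.097]
tool_rot: [0.973, 0.229, 0.0, 0.0]
force: [-2.3, 0.5, 12.4]
finger_gap: 0.0
```

The filler meets its stop at z = 0.0970, with the force rising there. Lifting and moving to the red plug.

>>> send_rows(motion=[{"gripper": 0, "travel": [0, 0, -15], "rotation": [0, 0, 0]}, {"gripper": 0, "travel": [0, 0, -15], "rotation": [0, 0, 0]}, {"gripper": 0, "travel": [0, 0, -15], "rotation": [0, 0, 0]}, {"gripper": 0, "travel": [19.3, 8.3, 0], "rotation": [0, 0, 0]}, {"gripper": 0, "travel": [19.3, 8.3, 0], "rotation": [0, 0, 0]}, {"gripper": 0, "travel": [19.3, 8.3, 0], "rotation": [0, 0, 0]}, {"gripper": 0, "travel": [19.3, 8.3, 0], "rotation": [0, 0, 0]}, {"gripper": 0, "travel": [19.3, 8.3, 0], "rotation": [0, 0, 0]}, {"gripper": 0, "travel": [19.3, 8.3, 0], "rotation": [0, 0, 0]}, {"gripper": 0, "travel": [19.3, 8.3, 0], "rotation": [0, 0, 0]}, {"gripper": 0, "travel": [19.3, 8.3, 0], "rotation": [0, 0, 0]}, {"gripper": 0, "travel": [0, 0, 10], "rotation": [0, 0, 0]}])

```text
t: 5.32
tcp_pos: [0.6512, 0.166, 0.1323]
tool_rot: [0.973, 0.229, 0.005, 0.001]
force: [0.7, -0.1, 0.4]
finger_gap: 0.0
```

```bash
python3 - <<'E'
from h import *
a=manip.snapshot("side");
cv2.imwrite("pics/a2.png",cv2.resize(a[180:380,120:380],None,fx=3,fy=3)[:,:,::-1])
print(manip.sense()["tcp_pos"])
E
```

```text
[0.64620682 0.16578207 0.12858419]
```

View pics/a2.png

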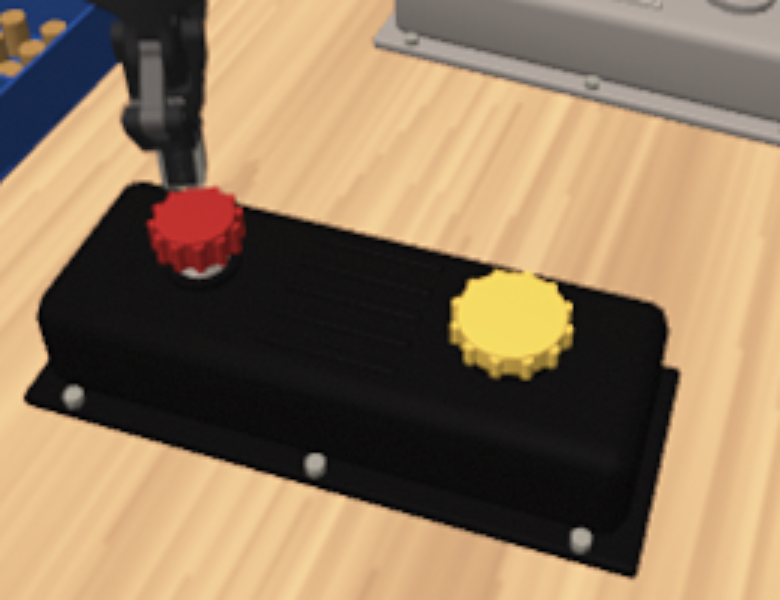

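The yellow filler is now flush with no white sleeve showing. The fingertips are just above the red plug, at about (183,185). Pressing.

>>> send_rows(motion=[{"gripper": 0, "travel": [0, 0, 0], "rotation": [0, 0, 0]}, {"gripper": 0, "travel": [0, 0, 3], "rotation": [0, 0, 0]}, {"gripper": 0, "travel": [0, 0, 3], "rotation": [0, 0, 0]}, {"gripper": 0, "travel": [0, 0, 3], "rotation": [0, 0, 0]}, {"gripper": 0, "travel": [0, 0, 3], "rotation": [0, 0, 0]}, {"gripper": 0, "travel": [0, 0, 3], "rotation": [0, 0, 0]}, {"gripper": 0, "travel": [0, 0, 3], "rotation": [0, 0, 0]}, {"gripper": 0, "travel": [0, 0, 3], "rotation": [0, 0, 0]}, {"gripper": 0, "travel": [0, 0, 2], "rotation": [0, 0, 0]}, {"gripper": 0, "travel": [0, 0, 2], "rotation": [0, 0, 0]}, {"gripper": 0, "travel": [0, 0, 2], "rotation": [0, 0, 0]}, {"gripper": 0, "travel": [0, 0, 0], "rotation": [0, 0, 0]}])

```text
t: 6.37
tcp_pos: [0.6448, 0.166, 0.1042]
tool_rot: [0.973, 0.229, -0.0, -0.0]
force: [-0.9, 0.0, 3.9]
finger_gap: -0.002
```

>>> send_rows(motion=[{"gripper": 0, "travel": [0, 0, 1], "rotation": [0, 0, 0]}, {"gripper": 0, "travel": [0, 0, 1], "rotation": [0, 0, 0]}, {"gripper": 0, "travel": [0, 0, 1], "rotation": [0, 0, 0]}, {"gripper": 0, "travel": [0, 0, 1], "rotation": [0, 0, 0]}, {"gripper": 0, "travel": [0, 0, 0.7], "rotation": [0, 0, 0]}, {"gripper": 0, "travel": [0, 0, 0], "rotation": [0, 0, 0]}])

```text
t: 6.87
tcp_pos: [0.6448, 0.1661, 0.1001]
tool_rot: [0.973, 0.229, -0.0, 0.0]
force: [-3.7, -1.0, 8.3]
finger_gap: 0.001
```

>>> send_rows(motion=[{"gripper": 0, "travel": [0, 0, 0.7], "rotation": [0, 0, 0]}, {"gripper": 0, "travel": [0, 0, 0], "rotation": [0, 0, 0]}])

```text
t: 7.03
tcp_pos: [0.6449, 0.1661, 0.1001]
tool_rot: [0.973, 0.229, 0.0, 0.0]
force: [-4.6, -0.7, 11.2]
finger_gap: 0.001
```

>>> send_rows(motion=[{"gripper": 0, "travel": [0, 0, -20], "rotation": [0, 0, 0]}, {"gripper": 0, "travel": [0, 0, -20], "rotation": [0, 0, 0]}, {"gripper": 0, "travel": [0, 0, -20], "rotation": [0, 0, 0]}, {"gripper": 0, "travel": [0, 0, -20], "rotation": [0, 0, 0]}, {"gripper": 0, "travel": [0, 0, -20], "rotation": [0, 0, 0]}, {"gripper": 0, "travel": [0, 0, 0], "rotation": [0, 0, 0]}, {"gripper": 0, "travel": [0, 0, 0], "rotation": [0, 0, 0]}, {"gripper": 0, "travel": [0, 0, 0], "rotation": [0, 0, 0]}])

```text
t: 7.7
tcp_pos: [0.6442, 0.1659, 0.1971]
tool_rot: [0.973, 0.229, -0.001, -0.0]
force: [0.2, 0.4, -0.3]
finger_gap: 0.003
```

```bash
python3 - <<'E'
from h import *
a=manip.snapshot("side");
cv2.imwrite("pics/a3.png",cv2.resize(a[120:380,120:420],None,fx=2.3,fy=2.3)[:,:,::-1])
E
```

```text
(no output)
```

View pics/a3.png

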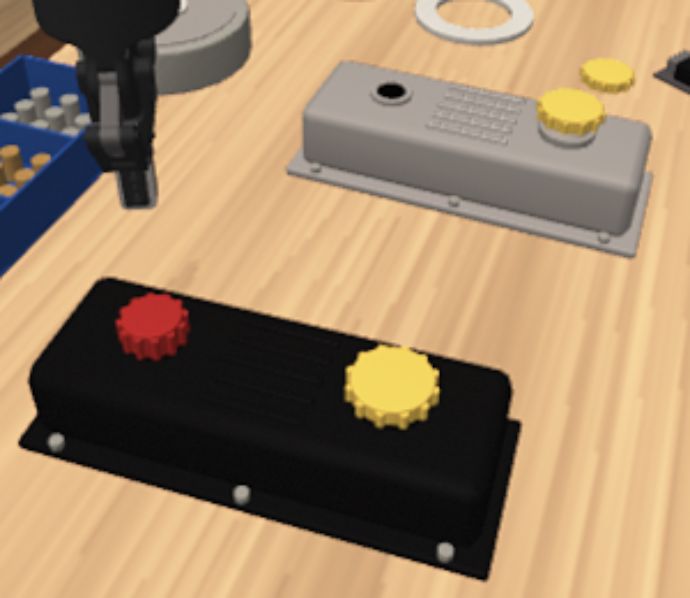

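Red (153,325) and filler (392,385) are both flush with no sleeve visible. The grey cover's cap (571,112) still stands up with its sleeve showing, and the gripper is clear of everything.

```bash
python3 -c "
from station import manip
print(manip.sign_off())"
```

```text
the job is handed in; nothing more can be done
None
```

I pressed both caps on the black cover home with the shut fingertips and handed the job in after about 8 s of the 35 s allowed.

- **Yellow filler cap:** it stopped at z = 0.0970 m, and the force rose to about 12 N with no further travel. Home is 0.097 m.
- **Red breather plug:** it stopped at z = 0.1001 m at about 11 N, also with no further travel. Home is 0.100 m.
- **Last picture:** no white sleeve shows under either pressed cap. The grey cover's yellow cap still stands up and was never touched. The gripper hangs clear about 0.1 m above the red plug, with no contact force.

No checks failed. The two-camera position estimates put the cap tops up to about 9 mm lower than expected, so I aimed sideways from the top view and judged depth by feeling the stop.

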